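# Set up a woven panel for its photo and hold the bounce flap at the pointer

## Robot

A 7-joint arm with a two-finger parallel gripper is mounted at the origin on the work surface. World frame = base frame: x ahead of the robot, y to its left, z up, the work surface at z = 0. Lengths are in m, angles in rad, forces in N, time in s.
With the tool pointing down it reaches from about 0.4 to 0.85 m from the base axis. Payload 10.4 kg.
Tool frame: the origin (TCP) lies at the very end of the fingers, on their centre line; the grasp point (between the pads) lies 19 mm behind it; z points along the fingers, x is the direction in which the jaws open and shut, and the axes are right-handed (so a half turn about z gives the same grasp; the last joint's range is limited). The gripper opens to 87 mm and grips with 3 to 60 N. Pads are 19 mm wide; open, the fingers measure 117 mm over their backs; the gripper's body (75 mm by 190 mm) begins 51 mm behind the grasp point.
Start: joints at [-1.164, 0.332, -0.065, 1.46, 0.022, 1.35, -0.088], TCP at [0.26, 0.568, 0.223] pointing down, gripper open.
Joint ranges: [-2.6, 2.6], [-0.5, 2.12], [-1.47, 1.34], [0.16, 2.42], [-1.27, 4.41], [0.06, 2.06], [-2.6, 2.6]. Speed limits (rad/s): [2.22, 2.22, 2.79, 2.79, 3.14, 3.14, 3.14].

## Interface

Orientations are given as a unit quaternion [x, y, z, w].
In Python, from bench import r gives the robot as it stands. The module is installed in compiled form; this text tells all that it offers.
- The arm moves only by the tool carry_out, never from a script. Its argument "commands" is a list that holds one entry, the list of rows, each a list of 7 numbers: the closure in counts, from 0 (fully open) to 255 (shut), then the shift along the tool's x, y, z in units of 25 mm (1.0 is 25 mm), then the turn, a rotation vector about the tool's x, y, z in units of 5 degrees (1.0 is 5 degrees). A call has 1 to 12 rows; each row is the pose to reach, as a shift and turn from the pose measured when the call began, along the tool's axes at that moment; what a row does not reach only later rows make up. A row lasts 1/8 s, in which the tool goes at most 62.5 mm and 10.7 degrees, less where a joint would pass 70% of its speed; a pose out of reach is approached as far as the arm can. A call with a gripper value outside its range is refused whole. The fingers move at their own pace and stop on an object; "grip_force" is the grip in N (left out, the last holds). Time passes only in rows, so rows that repeat a pose let the fingers close. It gives the time, the measured TCP pose, the force and the opening at its end, in the units of the state.
- r.read_state(): the state, without advancing time (a new reading comes with each control period).
- r.camera(name): name is "scene" or "top"; returns the picture (420x560x3 uint8, blue, green, red); there is no depth.
- r.camera_info(name): a dict with "fx", "fy", "cx", "cy" (pixels), "k1" (the pictures are not rectified: a ray, as slopes to the right and down, at radius r is drawn at 1 + k1 r^2 times it, then the intrinsics apply), "origin" and "rotation" of the camera in the world. Camera axes: x right, y down, z forward; pixel columns grow to the right and rows downward; lengths in m; the calibration is good to about 2 mm. A picture is of the moment at which its call begins. camera_info takes no time and is no camera call.
- r.close_job(): hands the job in, once; it reports no verdict.
The state is a dict: "time": time; "joint_positions": joint angles; "joint_vel": joint speeds; "joint_torque": joint torques, N m; "ee_pos": TCP position; "eef_rot": TCP orientation; "ft_force": force on the tool from outside, world axes, zero at the start; "torque": the same for the moment, N m; "width": finger opening in m.
Only numpy, scipy, OpenCV 4.12 (cv2) and the standard library are available. Lean on these libraries where they do the work, as an engineer would, in place of code of your own. Each camera call takes 0.05 s, during which the arm holds its last target.

## Task

Get the small framed weaving ready to be photographed: lift it out of the storage rack and slide it upright, in your grip until it is fully home, into the pocket of the photo stand, then let go of it. Then take the stand's white hinged flap by its tongue, raise it until it is in line with the steel pointer beside it, and finish while still holding it there with the gripper, because it falls if let go. Do not shift the pointer or disturb the other things on the table.

Things in the scene. Friction and masses are not known exactly. Their poses are not given: they have to be found in the camera images.
- panel_center (a point): Framed weaving, a rigid flat panel 10 mm thick (own x) by 80 mm wide (own y) by 100 mm tall (own z), about 100 g, pale wood, both faces alike; either face may look forward. This point is its centre. At the start it stands upright in the storage rack, 50 mm of it above this point, sunk 32 mm into the rack's slot.
- rack: Storage rack, a fixed wooden block 40 mm (x) by 104 mm (y) by 40 mm tall with one slot 13 by 83 mm open at the top, 32 mm deep, its floor 8 mm above the table. Origin at the centre of the underside. It may stand left or right of the photo stand, turned about the vertical.
- pocket (a point): Centre of the mouth (top opening) of the photo stand's pocket, 50 mm above the table. The stand is fixed wood, placed and turned about the vertical differently each time. The axes are the stand's: +x from the flap towards the pocket side, y along the hinge, z up. The pocket is 14 mm (x) by 84 mm (y), 38 mm deep, chamfered 3 mm at the mouth, in a block 34 by 106 by 50 mm. A panel fully home stands on the pocket's floor, with its centre 12 mm above this point.
- hinge (a point): Middle of the flap's horizontal hinge axis, 45 mm above the table and 37 mm from the pocket's centre towards the flap (the stand's -x). Axes are the stand's, y along the hinge axis.
- tongue (a point): Grip point on the flap's tongue, 155 mm from the hinge axis. The flap is a white board 130 mm wide and 6 mm thick reaching 122 mm from the hinge axis; at its middle a wooden tongue 12 mm wide and 10 mm thick goes on to a 20 mm ball centred 184 mm from the axis, overhanging the table. At rest the flap lies level and the tongue's mid-line is 45 mm above the table. Axes turn with the flap: -x points from hinge to ball, y along the hinge.
- flap (a joint): Angle of the flap above level (rad): 0 at rest, grows as the tongue is raised, stop at 1.4. The hinge is loose: the flap (about 0.2 to 0.4 kg) falls back when let go; raising it at the tongue takes about 1 to 2 N.
- pointer_tip (a point): Tip of the steel pointer, a thin arm 130 mm long turning about the same hinge axis, 83 mm to the +y side of the flap's middle, running in front of a thin bent metal arc (radius 110 mm about the hinge axis, 96 mm to that side). Axes turn with the pointer: -x points from hinge to tip. Stiff enough to stay where it is set; the flap passes it without touching.
- pointer (a joint): Angle of the pointer above level (rad), measured like the flap's; it marks the angle wanted, between 0.45 and 0.9.
- tray: Bystander: loose square wooden tray 100 by 100 by 24 mm with a round white dish inside, origin at the centre of its underside. It stands on the other side of the photo stand from the rack.
- tape: Bystander: roll of tape lying flat, 76 mm outside, 22 mm tall, origin at the centre of its underside.
- pliers: Bystander: pliers lying flat, about 130 mm long and 12 mm tall, origin under the handles' front part.
- jar: Bystander: closed glue jar, 52 mm wide, 65 mm tall, to the right of the photo stand, origin at the centre of its underside.
There are look-alikes about, which are no part of the job. What is shaped like the part that bears panel_center but blue, pink or red is not meant.

How it is judged:
By the outcome, as a careful person would: the job done as asked, in the order asked, and still so for the second after the job is handed in, while the arm keeps its last pose, push and grip.
It also fails if it takes over 72 s, if anything falls off the work surface, if the arm or the gripper's body presses on something with over 40 N, if the wrist force passes 120 N, or if a joint passes its speed limit or range.

## Working session

There is one attempt and no reset: what is moved stays moved. The work goes in short steps, Python scripts to look and compute and a tool call to move; the robot and the scene stay as the last step left them, time stands still between calls to the robot, and variables do not carry over. Pictures are saved under pics/ and viewed, and the job is handed in when it is done.

Besides the shell and the picture viewer there is one more tool, called as name(argument=value, ...), one argument or row to a line, values as JSON. carry_out: Moves the arm, as the interface text tells. Its arguments: {"type":"object","properties":{"commands":{"type":"array"},"grip_force":{"type":"number"}},"required":["commands"]}

```bash
mkdir -p pics; python3 - <<'E'
from bench import r
import cv2
for n in("scene","top"):
    cv2.imwrite(f"pics/{n}0.png",r.camera(n)); print(n,r.camera_info(n))
print(r.read_state())
E
```

```text
scene {'fx': 493.3217938998492, 'fy': 493.3217938998492, 'cx': 276.3173837406617, 'cy': 206.2604759290388, 'k1': -0.17139415404098277, 'origin': array([0.93544425, 0.79865045, 0.72503682]), 'rotation': array([ 0.21192179,  0.86556388, -0.44186482, -0.10316882])}
top {'fx': 525.4906728279656, 'fy': 525.4906728279656, 'cx': 283.0917142835094, 'cy': 212.2673990893875, 'k1': -0.03341480599465684, 'origin': array([0.34247431, 0.01003901, 1.35894149]), 'rotation': array([ 0.70596088, -0.70485236,  0.04733382, -0.0506151 ])}
{'time': 0.1, 'joint_positions': array([-1.16358829,  0.33281553, -0.06469428,  1.46088378,  0.02160671,
        1.34989387, -0.08849831]), 'joint_vel': array([-0.00044334, -0.00236769,  0.00023836, -0.00206871, -0.00158306,
        0.00084731, -0.00105675]), 'joint_torque': array([ 1.46899925e-03, -6.24544716e+01,  2.45113252e-02, -3.90719748e+01,
       -6.15101354e-02,  3.65473086e-02,  6.86504609e-05]), 'ee_pos': array([0.26029525, 0.56782445, 0.22181658]), 'eef_rot': array([ 8.41629304e-01,  5.40055265e-01, -5.29994895e-04,  3.80508483e-04]), 'ft_force': array([ 0.24106807, -0.70898166,  0.5683046 ]), 'torque': array([-0.0165566 , -0.00893821, -0.00087693]), 'width': 0.08695567641406027}
```

View pics/scene0.png

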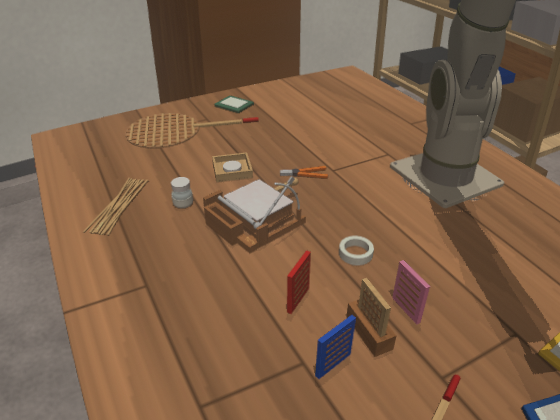

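View pics/top0.png

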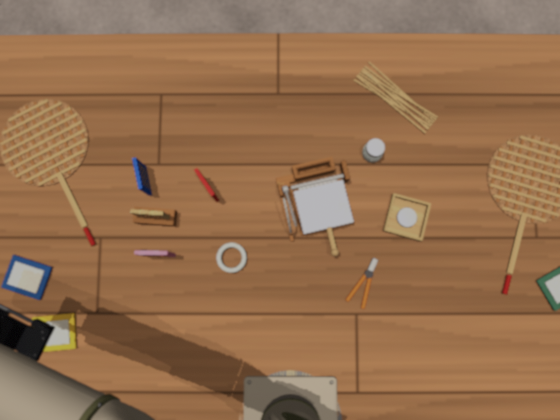

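The scene shot shows the panel in its rack at about (373,315), the stand at (250,205), the pointer at (280,200), and red, blue and pink decoys around the rack. In the top shot the rack is at (153,216) and the stand at (318,190). I'll zoom in next.

```bash
cat > h.py <<'E'
from bench import r
import cv2, numpy as np
from scipy.spatial.transform import Rotation as R
def cam(n):
    i=r.camera_info(n); return i, R.from_quat(i["rotation"]).as_matrix(), np.array(i["origin"])
def proj(n,P):
    i,M,o=cam(n); c=(np.atleast_2d(P)-o)@M; s=c[:,:2]/c[:,2:]; rr=(s**2).sum(1,keepdims=True)
    s=s*(1+i["k1"]*rr); return s*[i["fx"],i["fy"]]+[i["cx"],i["cy"]]
def ray(n,px):
    i,M,o=cam(n); d=(np.atleast_2d(px)-[i["cx"],i["cy"]])/[i["fx"],i["fy"]]; s=d.copy()
    for _ in range(20): s=d/(1+i["k1"]*(s**2).sum(1,keepdims=True))
    return o, np.c_[s,np.ones(len(s))]@M.T
def at_z(n,px,z):
    o,d=ray(n,px); return o+d*((z-o[2])/d[:,2:])
def crop(img,x,y,w,h,k,name):
    cv2.imwrite("pics/"+name,cv2.resize(img[y:y+h,x:x+w],None,fx=k,fy=k,interpolation=cv2.INTER_CUBIC))
E
python3 - <<'E'
from h import *
s=cv2.imread("pics/scene0.png");t=cv2.imread("pics/top0.png")
crop(s,190,150,125,100,6,"s_st.png");crop(s,320,260,120,100,6,"s_rk.png")
crop(t,265,145,100,120,5,"t_st.png");crop(t,110,180,90,60,8,"t_rk.png")
i,M,o=cam("top");print(M)
E
```

```text
[[ 0.00188531 -0.99040478  0.138184  ]
 [-0.999988   -0.00124251  0.00473786]
 [-0.0045207  -0.13819127 -0.99039524]]
```

```bash
ls pics
```

```text
s_rk.png
s_st.png
scene0.png
t_rk.png
t_st.png
top0.png
```

View pics/s_st.png

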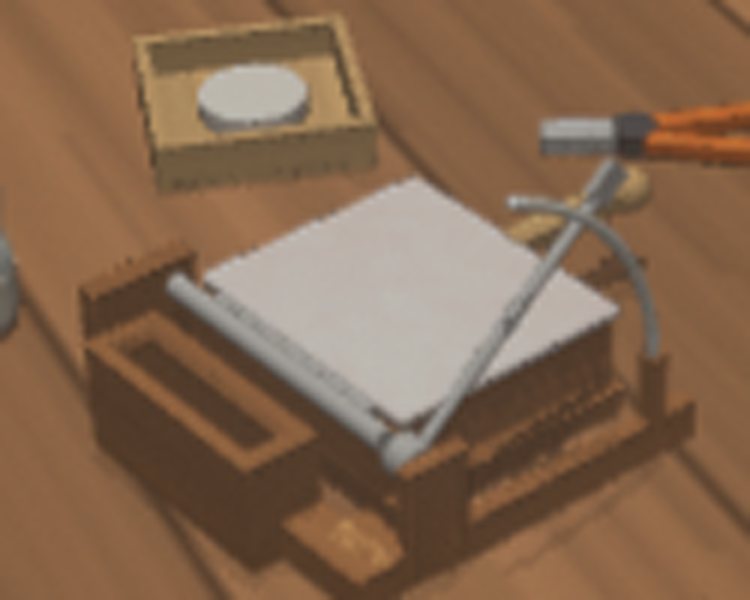

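View pics/s_rk.png

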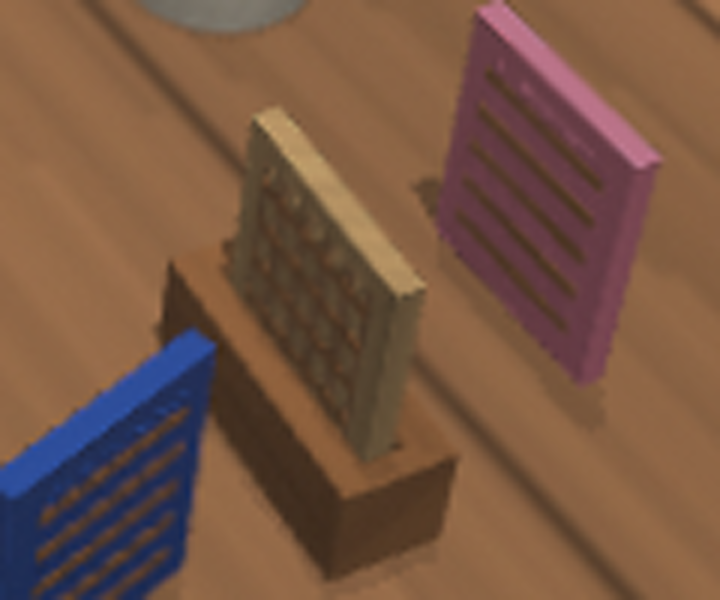

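View pics/t_st.png

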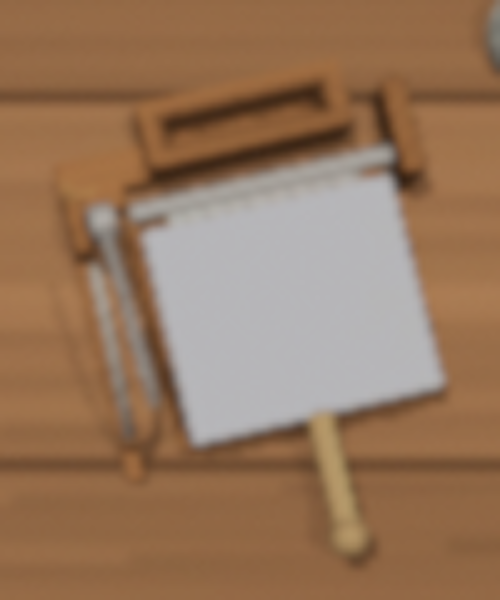

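View pics/t_rk.png

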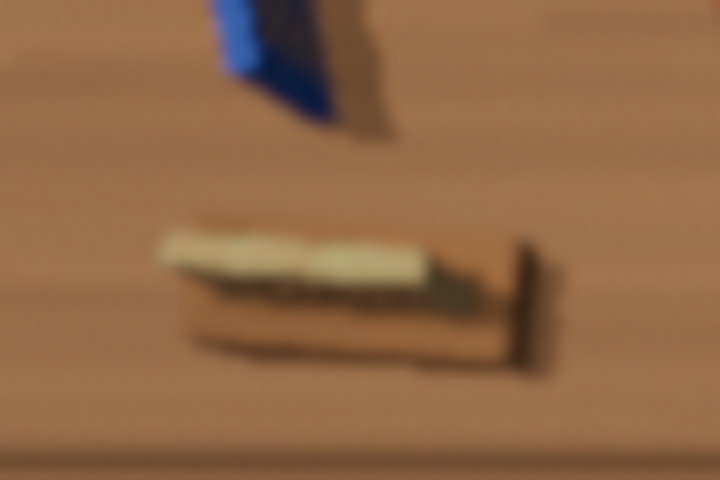

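```bash
cat > fit.py <<'E'
from h import *
from scipy.optimize import least_squares
def un(p,off,k): return (np.array(p)+.5)/k-.5+off
sst=lambda *p: un(p,[190,150],6); srk=lambda *p: un(p,[320,260],6)
tst=lambda *p: un(p,[265,145],5); trk=lambda *p: un(p,[110,180],8)
def fit(obs,x0):
    def pos(q,p): c,s=np.cos(q[2]),np.sin(q[2]); return [q[0]+c*p[0]-s*p[1],q[1]+s*p[0]+c*p[1],p[2]]
    def f(q): return np.concatenate([proj(n,pos(q,p))[0]-px for n,p,px in obs])
    so=least_squares(f,x0,loss="soft_l1",f_scale=.5); return so.x,f(so.x).reshape(-1,2)
h=.053
S,T="scene","top"
stand=[(S,(-.017,-.053,.05),sst(90,345)),(S,(.017,-.053,.05),sst(160,312)) ,(S,(-.017,.053,.05),sst(315,437)),(S,(.017,.053,.05),sst(245,470)),
(T,(.017,.053,.05),tst(138,113)),(T,(.017,-.053,.05),tst(335,62)),(T,(-.017,-.053,.05),tst(350,120)),(T,(-.017,.053,.05),tst(155,175)),
(T,(-.159,.065,.048),tst(193,445)),(T,(-.159,-.065,.048),tst(443,385)),(S,(-.159,-.065,.048),sst(415,180)),(S,(-.159,.065,.048),sst(617,310)),
(S,(-.221,0,.045),sst(630,187)),(T,(-.221,0,.045),tst(352,540))]
# scene: fix block corners ordering (camera beyond +x side)
stand[0]=(S,(.017,-.053,.05),sst(90,345)); stand[1]=(S,(-.017,-.053,.05),sst(160,312))
rack=[(S,(.02,-.052,.04),srk(172,262)),(S,(.02,.052,.04),srk(345,498)),(S,(-.02,.052,.04),srk(457,458)),(S,(.02,.052,0),srk(330,578)),(S,(-.02,.052,0),srk(440,540)),
(T,(-.02,.052,.04),trk(190,338)),(T,(-.02,-.052,.04),trk(508,362)),(T,(.02,-.052,.04),trk(522,240))]
panel=[(S,(.005,-.04,.108),srk(256,118)),(S,(-.005,-.04,.108),srk(281,108)),(S,(.005,.04,.108),srk(400,296)),(S,(-.005,.04,.108),srk(425,290)),
(T,(.005,.04,.108),trk(172,230)),(T,(.005,-.04,.108),trk(430,248)),(T,(-.005,-.04,.108),trk(425,285)),(T,(-.005,.04,.108),trk(160,265))]
if __name__=="__main__":
    np.set_printoptions(precision=4,suppress=True)
    for nm,ob in(("stand",stand),("rack",rack),("panel",panel)):
        p0=at_z("top",np.mean([o[2] for o in ob if o[0]==T],0),.05)[0]
        q,res=fit(ob,[p0[0],p0[1],.2 if nm=="stand" else 0]); print(nm,q,"\n",res.T)
        for c in (S,T): print(c,fit([o for o in ob if o[0]==c],q)[0])
E
python3 fit.py
```

```text
stand [ 0.6386 -0.0594  0.2388] 
 [[-1.4258 -1.2149  0.3124 -0.2282 -1.0878 -0.1506  0.1577 -1.3146 -0.1102
   0.1295 -0.5131  0.5035 -0.972  -0.7394]
 [-0.2009 -0.3161 -0.5868  0.1979 -0.6325  0.0115  1.0797 -0.297   1.0804
   0.9472 -1.3323 -0.8176  0.0607  0.1264]]
scene [ 0.6384 -0.0581  0.2302]
top [ 0.6393 -0.06    0.243 ]
rack [ 0.5163  0.3472 -0.062 ] 
 [[-1.1567 -0.1748  0.2513 -0.4983 -0.2294 -1.5366 -0.6473 -0.943 ]
 [-0.441   0.1315 -1.001   0.8084 -0.6219  0.7848  0.3793  0.0242]]
scene [ 0.5154  0.3481 -0.0819]
top [ 0.5175  0.3446 -0.0757]
panel [ 0.5169  0.3478 -0.0753] 
 [[-1.2322 -0.5815 -0.98   -0.1312 -1.6268 -1.1114 -0.9362 -0.6106]
 [-0.5204 -0.4648  0.4068 -0.4519  0.5176  0.773   0.2472  0.2307]]
scene [ 0.5162  0.349  -0.0784]
top [ 0.518   0.3453 -0.0734]
```

```bash
cat > joint.py <<'E'
from fit import *
obs=[("stand",stand),("rack",rack),("panel",panel)]
obj={"stand":0,"rack":3,"panel":6}
L=[(obj[n],)+o for n,ob in obs for o in ob]
ptip=[(S,sst(607,172)),(T,tst(153,405))]
def world(q,p): c,s=np.cos(q[2]),np.sin(q[2]); return np.array([q[0]+c*p[0]-s*p[1],q[1]+s*p[0]+c*p[1],p[2]])
def f(v):
    b={S:v[9:11],T:v[11:13]}
    e=[proj(n,world(v[k:k+3],p))[0]+b[n]-px for k,n,p,px in L]
    t=v[13]; P=world(v[:3],(-.037-.13*np.cos(t),.083,.045+.13*np.sin(t)))
    e+=[proj(n,P)[0]+b[n]-px for n,px in ptip]
    e.append(v[9:11]/1.);e.append(v[11:13]/1.)
    return np.concatenate(e)
so=least_squares(f,[.6386,-.0594,.2388,.5163,.3472,-.07,.5169,.3478,-.0753,0,0,0,0,.7],loss="soft_l1",f_scale=.5)
if __name__=="__main__":
    print(so.x); print(f(so.x)[-8:])
    v=so.x
    for t in (.5,.6,.7,.8,.9):
        P=world(v[:3],(-.037-.13*np.cos(t),.083,.045+.13*np.sin(t)));print(t,proj(S,P)[0]+v[9:11],proj(T,P)[0]+v[11:13])
    print(ptip)
    t=at_z(T,[[153,253],[142,190],[206,184],[232,258],[374,150]],.05);print(t)
E
python3 joint.py
```

```text
Traceback (most recent call last):
  File "joint.py", line 14, in <module>
    so=least_squares(f,[.6386,-.0594,.2388,.5163,.3472,-.07,.5169,.3478,-.0753,0,0,0,0,.7],loss="soft_l1",f_scale=.5)
  File "joint.py", line 9, in f
    e=[proj(n,world(v[k:k+3],p))[0]+b[n]-px for k,n,p,px in L]
       ~~~~^^^^^^^^^^^^^^^^^^^^^
  File "h.py", line 7, in proj
    i,M,o=cam(n); c=(np.atleast_2d(P)-o)@M; s=c[:,:2]/c[:,2:]; rr=(s**2).sum(1,keepdims=True)
          ~~~^^^
  File "h.py", line 5, in cam
    i=r.camera_info(n); return i, R.from_quat(i["rotation"]).as_matrix(), np.array(i["origin"])
ValueError: time passes only in moves, steps and waits
```

```bash
sed -i 's/^def cam/import functools\n@functools.cache\ndef cam/' h.py; python3 joint.py
```

```text
[ 0.63850274 -0.05885697  0.23802903  0.51613588  0.34717377 -0.07520965
  0.51673361  0.34783906 -0.07654696  0.40477574  0.23962663  0.85822363
 -0.38329572  0.70034832]
[ 1.13711743  0.39266253 -0.11783877 -2.04477931  0.40477574  0.23962663
  0.85822363 -0.38329572]
0.5 [296.58581335 184.26622152] [296.38759317 230.52375097]
0.6 [294.44023857 181.26086295] [295.79750858 227.27453964]
0.7 [291.89665775 178.65101825] [295.08485129 223.56888674]
0.8 [288.96911239 176.47353059] [294.25566081 219.44229556]
0.9 [285.67650011 174.76279021] [293.3179916  214.93810278]
[('scene', array([290.75, 178.25])), ('top', array([295.2, 225.6]))]
[[ 0.42202147  0.34088548  0.05      ]
 [ 0.58174896  0.37471117  0.05      ]
 [ 0.59729163  0.2120881   0.05      ]
 [ 0.41008822  0.14316922  0.05      ]
 [ 0.68628771 -0.21604265  0.05      ]]
```

```bash
cat > plan.py <<'E'
from h import *
np.set_printoptions(precision=3,suppress=True)
def rot(yaw,tilt=0):
    # tool z down; tool x at world yaw; tilt about tool x
    z=np.array([0,0,-1.]);x=np.array([np.cos(yaw),np.sin(yaw),0]);y=np.cross(z,x)
    return R.from_matrix(np.c_[x,y,z])*R.from_rotvec([tilt,0,0])
def plan(pos,Rt):
    s=r.read_state(); R0=R.from_quat(s["eef_rot"])
    d=R0.inv().apply(np.array(pos)-s["ee_pos"])/.025; w=(R0.inv()*Rt).as_rotvec(degrees=True)/5
    return np.r_[d,w]
def st():
    s=r.read_state(); print("t",s["time"],"p",s["ee_pos"],"q",s["eef_rot"],"F",s["ft_force"],"M",s["torque"],"w",s["width"],"\nj",s["joint_positions"])
E
python3 - <<'E'
from plan import *
st();print(plan([.517,.348,.22],rot(-.0765)))
E
```

```text
t 0.1 p [0.26  0.568 0.222] q [ 0.842  0.54  -0.001  0.   ] F [ 0.241 -0.709  0.568] M [-0.017 -0.009 -0.001] w 0.08695567641406027 
j [-1.164  0.333 -0.065  1.461  0.022  1.35  -0.088]
[-3.715 12.998  0.078  0.01   0.013 13.952]
```

carry_out(
  commands=[
    [[130,-3.71,13.0,0.08,0,0,13.95],[130,-3.71,13.0,0.08,0,0,13.95],[130,-3.71,13.0,0.08,0,0,13.95],[130,-3.71,13.0,0.08,0,0,13.95],[130,-3.71,13.0,0.08,0,0,13.95],[130,-3.71,13.0,0.08,0,0,13.95],[130,-3.71,13.0,0.08,0,0,13.95],[130,-3.71,13.0,0.08,0.01,0.01,13.95],[130,-3.71,13.0,0.08,0.01,0.01,13.95]],
  ],
  grip_force=20,
)

```text
time: 1.23
ee_pos: [0.5166, 0.3485, 0.2198]
eef_rot: [0.999, -0.037, -0.0, 0.0]
ft_force: [-0.5, -0.8, -0.4]
width: 0.0428
```

```bash
python3 - <<'E'
from plan import *
st();print(plan([.517,.348,.22],rot(-.0765)))
print(plan([.517,.348,.135],rot(-.0765)))
for n in("scene","top"):
    cv2.imwrite(f"pics/{n}1.png",r.camera(n))
s=cv2.imread("pics/scene1.png");t=cv2.imread("pics/top1.png")
crop(s,300,180,150,180,3,"s1.png");crop(t,70,130,150,130,5,"t1.png")
E
```

```text
t 1.225 p [0.517 0.349 0.22 ] q [ 0.999 -0.037 -0.     0.   ] F [-0.498 -0.811 -0.44 ] M [-0.094  0.066  0.013] w 0.04283571108337714 
j [-0.874  0.33   0.265  1.484 -0.088  1.339 -0.676]
[ 0.018  0.02  -0.009  0.002  0.007  0.037]
[0.02  0.02  3.391 0.002 0.007 0.037]
```

View pics/s1.png

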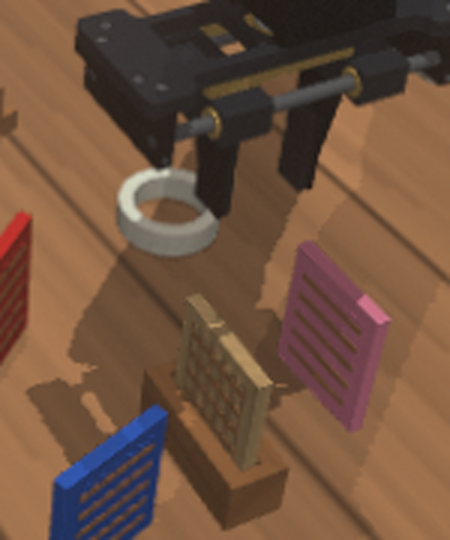

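View pics/t1.png

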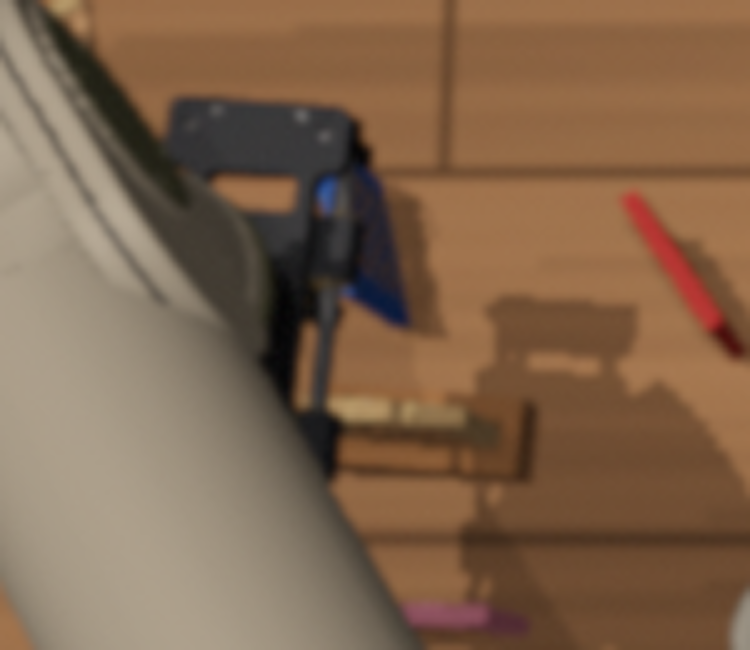

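```bash
python3 - <<'E'
from plan import *
R0=R.from_quat(r.read_state()["eef_rot"]);p=r.read_state()["ee_pos"]
for q in ([.0214,.0095,0],[.0214,-.0095,0],[-.0214,.0095,0],[-.0214,-.0095,0],[.036,.0095,0],[-.036,.0095,0]):
    w=p+R0.apply(q); print(q,w,(proj("scene",w)[0]-[300,180])*3)
s=cv2.imread("pics/scene1.png");crop(s,350,215,70,50,11,"s1b.png")
E
```

```text
[0.0214, 0.0095, 0] [0.537 0.337 0.22 ] [207.542 190.646]
[0.0214, -0.0095, 0] [0.539 0.356 0.22 ] [226.676 212.309]
[-0.0214, 0.0095, 0] [0.495 0.341 0.22 ] [275.141 169.591]
[-0.0214, -0.0095, 0] [0.496 0.36  0.22 ] [294.973 190.441]
[0.036, 0.0095, 0] [0.552 0.336 0.22 ] [183.799 198.002]
[-0.036, 0.0095, 0] [0.48  0.342 0.22 ] [297.519 162.584]
```

View pics/s1b.png

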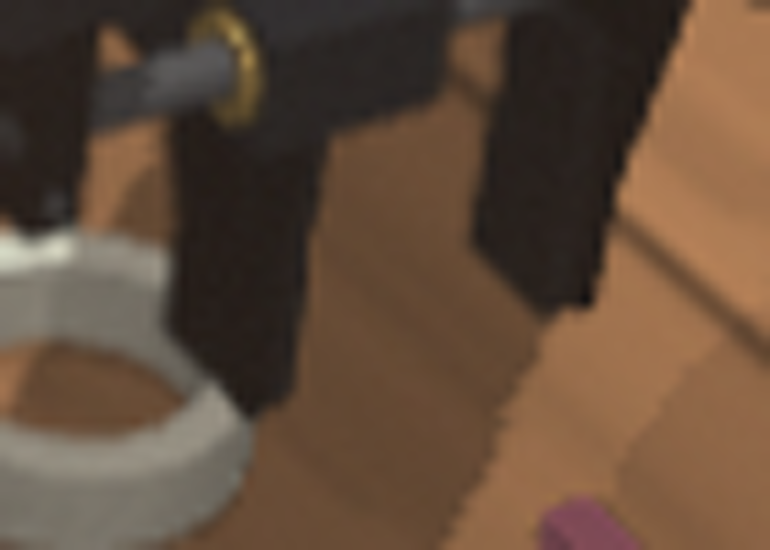

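```bash
python3 - <<'E'
from plan import *
print(plan([.517,.348,.075],rot(-.0765)))
E
```

```text
[0.016 0.018 5.796 0.001 0.005 0.028]
```

carry_out(
  commands=[
    [[130,0.02,0.02,1.5,0,0,0.03],[130,0.02,0.02,3,0,0,0.03],[130,0.02,0.02,4,0,0,0.03],[130,0.02,0.02,4.8,0,0,0.03],[130,0.02,0.02,5.4,0,0,0.03],[130,0.02,0.02,5.79,0,0,0.03],[130,0.02,0.02,5.79,0,0,0.03]],
  ],
)

```text
time: 2.2
ee_pos: [0.517, 0.3479, 0.0749]
eef_rot: [0.999, -0.038, -0.0, 0.0]
ft_force: [1.0, 0.9, 1.2]
width: 0.0428
```

```bash
python3 - <<'E'
from plan import *
st()
s=r.camera("scene")
crop(s,320,240,120,110,6,"s2.png")
E
```

```text
t 2.2 p [0.517 0.348 0.075] q [ 0.999 -0.038 -0.     0.   ] F [0.993 0.94  1.152] M [-0.046  0.051  0.018] w 0.042758395988942384 
j [-0.857  0.45   0.245  1.642 -0.121  1.065 -0.654]
```

View pics/s2.png

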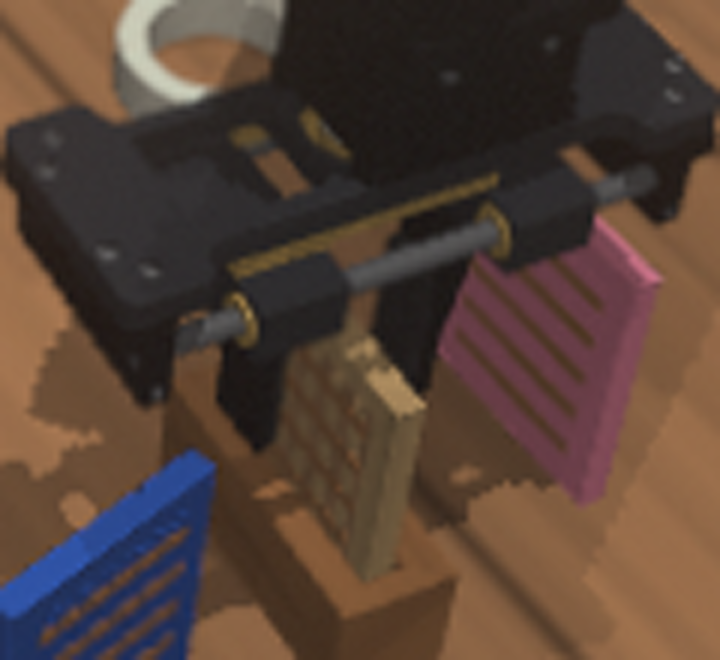

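The fingers straddle the panel at about (350,400) in the crop and clear both decoys. Closing now.

carry_out(
  commands=[
    [[255,0,0,0,0,0,0],[255,0,0,0,0,0,0],[255,0,0,0,0,0,0],[255,0,0,0,0,0,0],[255,0,0,0,0,0,0],[255,0,0,0,0,0,0]],
  ],
  grip_force=30,
)

```text
time: 3.0
ee_pos: [0.5174, 0.3481, 0.0756]
eef_rot: [0.999, -0.038, 0.0, -0.0]
ft_force: [0.1, 0.3, 0.7]
width: 0.0096
```

```bash
python3 - <<'E'
from plan import *
st()
E
```

```text
t 3.0 p [0.517 0.348 0.076] q [ 0.999 -0.038  0.    -0.   ] F [0.122 0.322 0.677] M [-0.116  0.086  0.022] w 0.009615416563222082 
j [-0.857  0.449  0.245  1.642 -0.121  1.065 -0.654]
```

carry_out(
  commands=[
    [[255,0,0,-0.4,0,0,0],[255,0,0,-1.2,0,0,0],[255,0,0,-2.4,0,0,0],[255,0,0,-4,0,0,0],[255,0,0,-5.3,0,0,0],[255,0,0,-6,0,0,0],[255,0,0,-6,0,0,0]],
  ],
)

```text
time: 3.88
ee_pos: [0.5178, 0.3484, 0.227]
eef_rot: [0.999, -0.038, 0.001, -0.001]
ft_force: [-0.4, 0.4, -2.2]
width: 0.0097
```

```bash
python3 - <<'E'
from plan import *
st()
s=r.camera("scene")
crop(s,300,140,150,200,3,"s3.png")
print(plan([.6385,-.0589,.225],rot(.238)))
E
```

```text
t 3.875 p [0.518 0.348 0.227] q [ 0.999 -0.038  0.001 -0.001] F [-0.409  0.423 -2.189] M [-0.089  0.11   0.012] w 0.009721971651486954 
j [-0.875  0.326  0.268  1.475 -0.088  1.35  -0.678]
[ 6.081 15.859  0.01  -0.004 -0.001 -3.605]
```

View pics/s3.png

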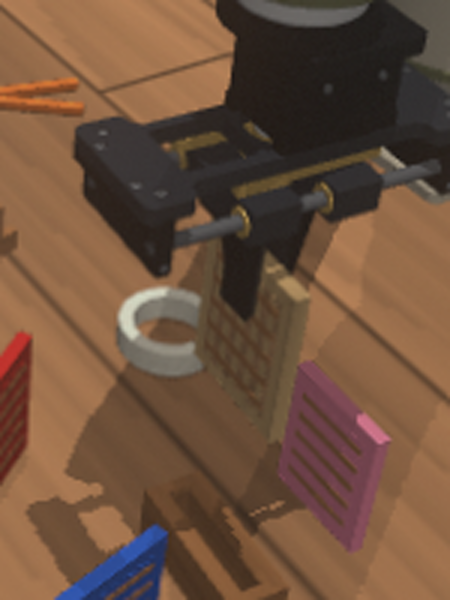

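The panel is out of the rack and hangs upright at about (255,330) in the crop. Next I'll carry it over the pocket.

carry_out(
  commands=[
    [[255,0.7,1.8,0,0,0,-0.4],[255,1.45,3.8,0,0,0,-0.9],[255,2.2,5.8,0,0,0,-1.4],[255,3.0,7.8,0,0,0,-1.8],[255,3.75,9.8,0,0,0,-2.3],[255,4.5,11.8,0,0,0,-2.7],[255,5.2,13.6,0,0,0,-3.1],[255,5.75,15,0,0,0,-3.45],[255,6.08,15.86,0,0,0,-3.6],[255,6.08,15.86,0,0,0,-3.6],[255,6.08,15.86,0,0,0,-3.6]],
  ],
)

```text
time: 5.3
ee_pos: [0.638, -0.0577, 0.2241]
eef_rot: [0.993, 0.119, -0.001, -0.001]
ft_force: [-0.5, 1.1, -1.5]
width: 0.0096
```

```bash
python3 - <<'E'
from plan import *
st()
print(plan([.6385,-.0589,.165],rot(.238)))
E
```

```text
t 5.3 p [ 0.638 -0.058  0.224] q [ 0.993  0.119 -0.001 -0.001] F [-0.47   1.06  -1.497] M [-0.052  0.018 -0.048] w 0.009638815494919802 
j [-0.309  0.383  0.438  1.434 -0.163  1.363  0.374]
[ 0.012  0.056  2.362 -0.015  0.018  0.003]
```

carry_out(
  commands=[
    [[255,0.01,0.05,1,0,0,0],[255,0.01,0.05,2.2,0,0,0],[255,0.01,0.05,3.2,0,0,0],[255,0.01,0.05,3.7,0,0,0],[255,0.01,0.05,3.7,0,0,0]],
  ],
)

```text
time: 5.92
ee_pos: [0.638, -0.0578, 0.131]
eef_rot: [0.993, 0.119, -0.002, -0.001]
ft_force: [-0.1, -0.5, -0.4]
width: 0.01
```

```bash
python3 - <<'E'
from plan import *
st()
s=r.camera("scene");t=r.camera("top");cv2.imwrite("pics/scene4.png",s);cv2.imwrite("pics/top4.png",t)
crop(s,190,140,120,110,6,"s4.png");crop(t,260,130,110,110,5,"t4.png")
E
```

```text
t 5.925 p [ 0.638 -0.058  0.131] q [ 0.993  0.119 -0.002 -0.001] F [-0.082 -0.455 -0.402] M [-0.065  0.015  0.005] w 0.009984837203688255 
j [-0.298  0.449  0.419  1.547 -0.192  1.19   0.397]
```

View pics/s4.png

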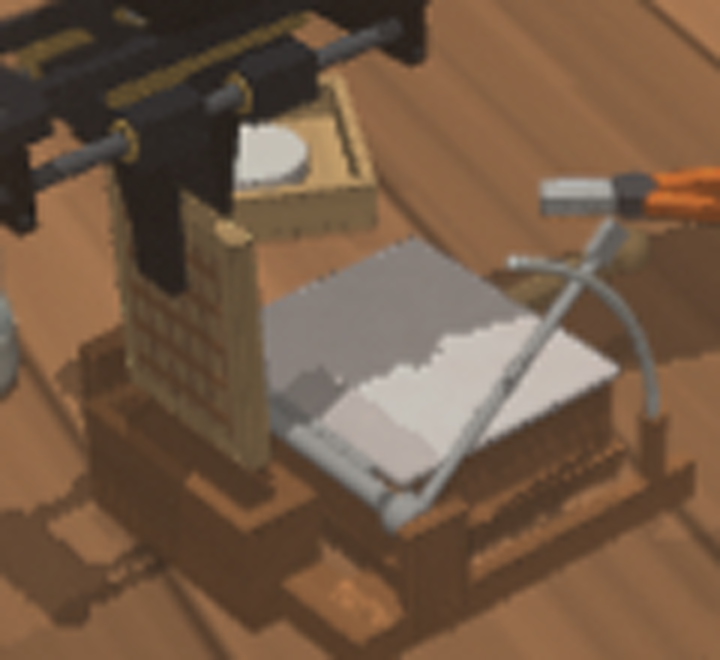

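View pics/t4.png

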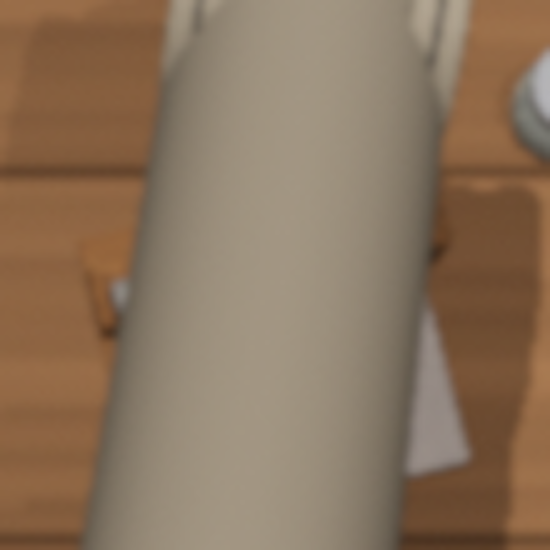

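```bash
cat > chk.py <<'E'
from joint import *
v=so.x
def pred(pts,off,k,q=None):
    q=v[:3] if q is None else q
    for p in pts: print(p,((proj(S,world(q,p))[0]+v[9:11]-off)+.5)*k-.5)
if __name__=="__main__":
    zb=.131-.0676
    print("panel bottom/top ideal");pred([(.005,.04,zb),(-.005,.04,zb),(.005,-.04,zb),(.005,.04,zb+.1),(-.005,.04,zb+.1)],[190,140],6)
    print("at TCP pose"); pred([(.005,.04,zb),(-.005,.04,zb),(.005,-.04,zb)],[190,140],6,[.638,-.0578,.2386])
    print("block");pred([(.017,.053,.05),(-.017,.053,.05),(.017,-.053,.05)],[190,140],6)
    print("mouth");pred([(.01,.045,.05),(-.01,.045,.05),(.007,.042,.047),(-.007,.042,.047)],[190,140],6)
E
python3 chk.py
python3 - <<'E'
from h import *
s=cv2.imread("pics/scene4.png");crop(s,195,190,60,45,13,"s4b.png")
E
```

```text
panel bottom/top ideal
(0.005, 0.04, 0.06340000000000001) [249.66046474 475.00204513]
(-0.005, 0.04, 0.06340000000000001) [271.32069738 464.12032264]
(0.005, -0.04, 0.06340000000000001) [126.08069269 380.45950201]
(0.005, 0.04, 0.16340000000000002) [231.73631271 247.31897717]
(-0.005, 0.04, 0.16340000000000002) [254.72254571 236.93329994]
at TCP pose
(0.005, 0.04, 0.06340000000000001) [252.09140788 476.13634775]
(-0.005, 0.04, 0.06340000000000001) [273.74342544 465.23645985]
(0.005, -0.04, 0.06340000000000001) [128.23539233 381.53949369]
block
(0.017, 0.053, 0.05) [246.90794637 533.38611946]
(-0.017, 0.053, 0.05) [320.20540476 495.68539485]
(0.017, -0.053, 0.05) [ 84.78516429 405.82823108]
mouth
(0.01, 0.045, 0.05) [249.19465095 515.42895843]
(-0.01, 0.045, 0.05) [292.22816895 493.44595448]
(0.007, 0.042, 0.047) [251.36926966 514.71664573]
(-0.007, 0.042, 0.047) [281.41805093 499.36400669]
```

View pics/s4b.png

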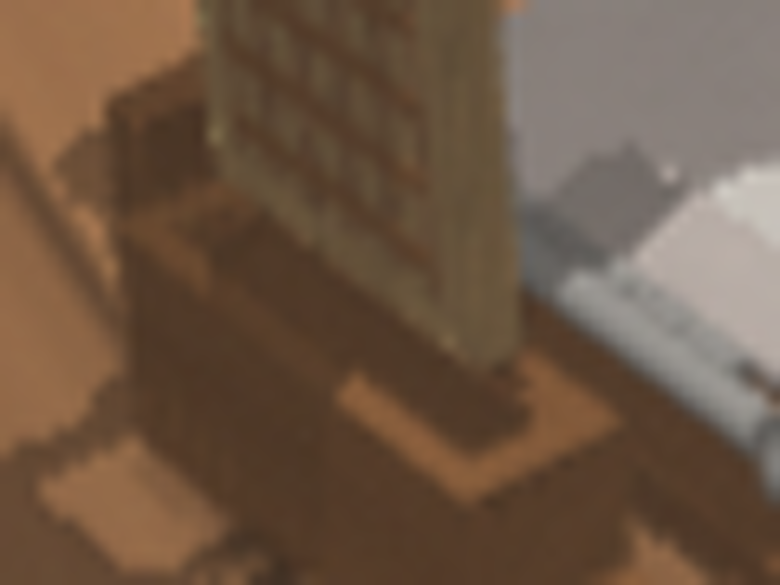

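The panel's lower edge relative to the block's edges matches the centred prediction to under 1 mm. Lowering it slowly.

carry_out(
  commands=[
    [[255,0,0,0.2,0,0,0],[255,0,0,0.4,0,0,0],[255,0,0,0.55,0,0,0],[255,0,0,0.65,0,0,0],[255,0,0,0.75,0,0,0],[255,0,0,0.82,0,0,0]],
  ],
)

```text
time: 6.78
ee_pos: [0.6389, -0.0584, 0.1119]
eef_rot: [0.993, 0.119, -0.0, -0.001]
ft_force: [-0.7, -0.5, -1.2]
width: 0.0097
```

```bash
python3 - <<'E'
from plan import *
st()
E
```

```text
t 6.775 p [ 0.639 -0.058  0.112] q [ 0.993  0.119 -0.    -0.001] F [-0.689 -0.462 -1.176] M [-0.023 -0.015 -0.001] w 0.009657182376007208 
j [-0.293  0.466  0.415  1.566 -0.201  1.153  0.402]
```

carry_out(
  commands=[
    [[255,0,0,0.15,0,0,0],[255,0,0,0.3,0,0,0],[255,0,0,0.45,0,0,0],[255,0,0,0.6,0,0,0],[255,0,0,0.75,0,0,0],[255,0,0,0.9,0,0,0],[255,0,0,1.05,0,0,0],[255,0,0,1.15,0,0,0]],
  ],
)

```text
time: 7.78
ee_pos: [0.6392, -0.0588, 0.0834]
eef_rot: [0.993, 0.119, 0.0, -0.0]
ft_force: [-0.1, -0.4, -1.2]
width: 0.0098
```

```bash
python3 - <<'E'
from plan import *
st()
E
```

```text
t 7.775 p [ 0.639 -0.059  0.083] q [ 0.993  0.119  0.    -0.   ] F [-0.136 -0.408 -1.187] M [-0.262 -0.078  0.011] w 0.009756287623976534 
j [-0.287  0.495  0.407  1.59  -0.213  1.1    0.411]
```

Moving freely, with about 4 mm left. I'll press gently onto the floor.

carry_out(
  commands=[
    [[255,0,0,0.05,0,0,0],[255,0,0,0.1,0,0,0],[255,0,0,0.15,0,0,0],[255,0,0,0.18,0,0,0],[255,0,0,0.2,0,0,0]],
  ],
)

```text
time: 8.4
ee_pos: [0.6395, -0.0588, 0.0796]
eef_rot: [0.993, 0.119, 0.001, -0.0]
ft_force: [-3.6, 0.9, 11.0]
width: 0.0096
```

```bash
python3 - <<'E'
from plan import *
st()
E
```

```text
t 8.4 p [ 0.64  -0.059  0.08 ] q [ 0.993  0.119  0.001 -0.   ] F [-3.636  0.892 10.993] M [-0.071  1.166 -0.042] w 0.009559737234303702 
j [-0.286  0.499  0.405  1.593 -0.215  1.093  0.413]
```

carry_out(
  commands=[
    [[255,0,0,0.03,0,0,0],[255,0,0,0,0,0,0],[130,0,0,0,0,0,0],[130,0,0,0,0,0,0],[130,0,0,0,0,0,0],[130,0,0,0,0,0,0]],
  ],
)

```text
time: 9.15
ee_pos: [0.6395, -0.0587, 0.0795]
eef_rot: [0.993, 0.119, 0.001, -0.0]
ft_force: [0.8, -0.2, 0.1]
width: 0.0395
```

```bash
python3 - <<'E'
from plan import *
st()
s=r.camera("scene");crop(s,180,120,130,120,6,"s5.png")
E
```

```text
t 9.15 p [ 0.64  -0.059  0.08 ] q [ 0.993  0.119  0.001 -0.   ] F [ 0.779 -0.177  0.111] M [-0.142  0.034 -0.012] w 0.039495897553635514 
j [-0.286  0.499  0.405  1.593 -0.215  1.093  0.413]
```

View pics/s5.png

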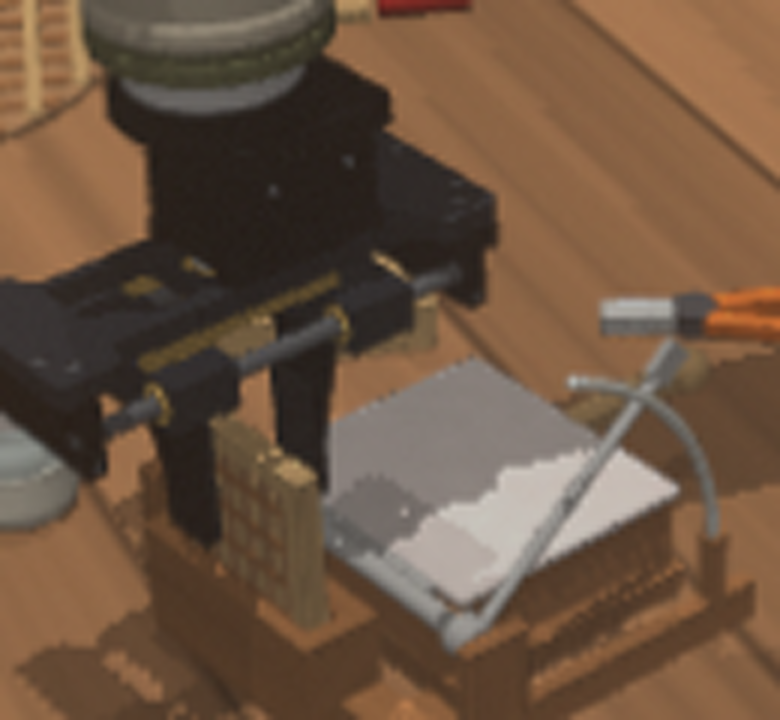

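The panel stands released in the pocket at about (270,520) in the crop. Next: straight up, then over the tongue.

carry_out(
  commands=[
    [[130,0,0,-0.6,0,0,0],[130,0,0,-1.5,0,0,0],[130,0,0,-3,0,0,0],[130,0,0,-4.5,0,0,0],[130,0,0,-5.6,0,0,0],[130,0,0,-6,0,0,0],[130,0,0,-6,0,0,0]],
  ],
)

```text
time: 10.07
ee_pos: [0.6395, -0.0589, 0.2299]
eef_rot: [0.993, 0.119, 0.001, -0.0]
ft_force: [0.3, -0.7, -0.6]
width: 0.0428
```

```bash
cat > flap.py <<'E'
from plan import *
Q=np.array([.6388,-.0589,.238])
def W(p): c,s=np.cos(Q[2]),np.sin(Q[2]); return np.array([Q[0]+c*p[0]-s*p[1],Q[1]+s*p[0]+c*p[1],p[2]])
def pose(theta,a0,back=0,rg=.155,off=0):
    a=a0-theta; Rt=rot(Q[2]-np.pi/2,a)
    G=W((-.037-rg*np.cos(theta)+off*np.sin(theta),0,.045+rg*np.sin(theta)+off*np.cos(theta)))
    return G+Rt.apply([0,0,.019-back]),Rt
E
python3 - <<'E'
from flap import *
st()
print(pose(0,.4,.15)[0],plan(*pose(0,.4,.15)))
print(pose(0,.4,0)[0])
E
```

```text
t 10.075 p [ 0.639 -0.059  0.23 ] q [ 0.993  0.119  0.001 -0.   ] F [ 0.296 -0.657 -0.615] M [-0.116  0.042 -0.014] w 0.04275950860456907 
j [-0.308  0.381  0.441  1.425 -0.164  1.371  0.376]
[ 0.403 -0.116  0.166] [-9.752 -0.009  2.55   3.571  3.584 17.744]
[ 0.459 -0.102  0.027]
```

carry_out(
  commands=[
    [[130,-0.8,0,0,0.3,0.3,2],[130,-2,0,0,0.7,0.7,4],[130,-3.5,0,0,1.1,1.1,6],[130,-5,0,0.3,1.5,1.5,8],[130,-6.5,0,0.8,2,2,10],[130,-7.8,0,1.4,2.4,2.4,12],[130,-8.8,0,1.9,2.8,2.8,14],[130,-9.4,0,2.3,3.2,3.2,16],[130,-9.75,0,2.55,3.57,3.58,17.7],[130,-9.75,0,2.55,3.57,3.58,17.74],[130,-9.75,0,2.55,3.57,3.58,17.74],[130,-9.75,0,2.55,3.57,3.58,17.74]],
  ],
)

```text
time: 11.58
ee_pos: [0.4033, -0.1163, 0.1658]
eef_rot: [0.771, -0.605, 0.123, -0.156]
ft_force: [0.2, -0.3, -0.2]
width: 0.0424
```

```bash
python3 - <<'E'
from flap import *
st()
print(plan(*pose(0,.4,.15)))
print(plan(*pose(0,.4,.06)))
s=r.camera("scene");crop(s,190,100,170,150,4,"s6.png")
t=r.camera("top");crop(t,260,130,110,140,4,"t6.png")
E
```

```text
t 11.575 p [ 0.403 -0.116  0.166] q [ 0.771 -0.605  0.123 -0.156] F [ 0.226 -0.33  -0.241] M [-0.184  0.606  0.017] w 0.04239608277284434 
j [-0.14  -0.411  0.406  2.323 -0.04   0.847 -1.045]
[-0.012  0.026 -0.003  0.009  0.005  0.032]
[-0.011  0.023  3.597  0.009  0.005  0.032]
```

View pics/s6.png

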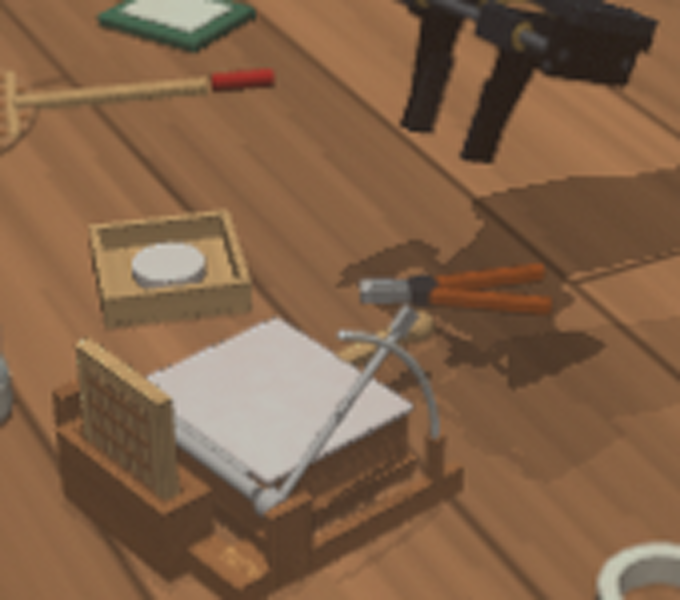

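View pics/t6.png

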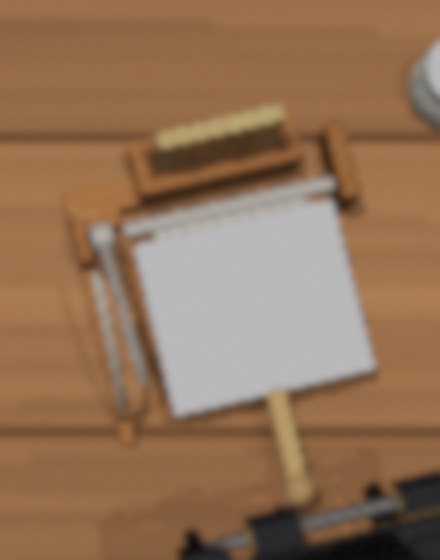

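```bash
python3 - <<'E'
from flap import *
print(plan(*pose(0,.35,.08)))
print(plan(*pose(0,.35,.0)))
E
```

```text
[-0.008 -0.103  2.798 -0.565  0.004  0.023]
[-0.007  0.054  5.995 -0.565  0.004  0.023]
```

carry_out(
  commands=[
    [[130,-0.01,-0.1,1,-0.56,0,0.02],[130,-0.01,-0.1,2,-0.56,0,0.02],[130,-0.01,-0.1,2.8,-0.56,0,0.02],[130,-0.01,-0.02,4,-0.56,0,0.02],[130,-0.01,0,4.8,-0.56,0,0.02],[130,-0.01,0,4.8,-0.56,0,0.02]],
  ],
)

```text
time: 12.42
ee_pos: [0.4479, -0.1047, 0.0539]
eef_rot: [0.775, -0.608, 0.107, -0.136]
ft_force: [-0.7, -0.3, 0.3]
width: 0.0424
```

```bash
python3 - <<'E'
from flap import *
st()
print(plan(*pose(0,.35,.0)))
s=r.camera("scene");crop(s,230,130,100,100,6,"s7.png")
t=r.camera("top");crop(t,280,180,90,90,6,"t7.png")
E
```

```text
t 12.425 p [ 0.448 -0.105  0.054] q [ 0.775 -0.608  0.107 -0.136] F [-0.732 -0.254  0.258] M [-0.149  0.599  0.046] w 0.04236091941816544 
j [-0.253 -0.069  0.504  2.343 -0.243  0.565 -0.89 ]
[ 0.021 -0.044  1.155  0.034  0.009  0.019]
```

View pics/s7.png

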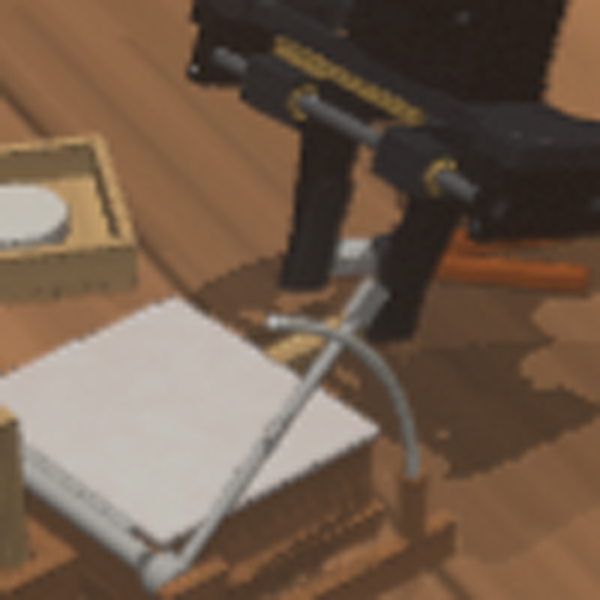

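View pics/t7.png

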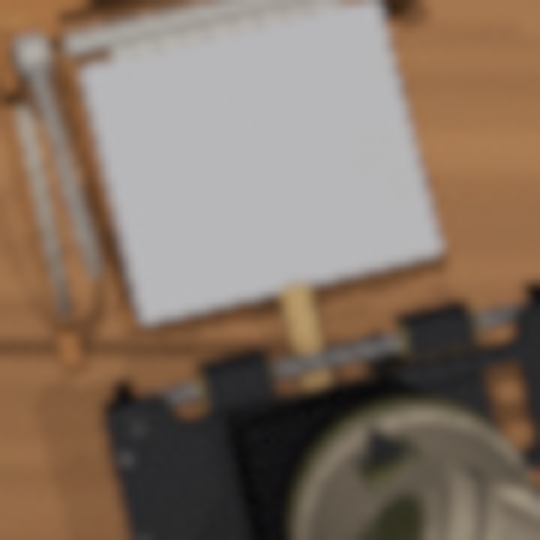

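The fingers flank the tongue and are clear of the pointer. Advancing, then closing.

carry_out(
  commands=[
    [[130,0.02,-0.04,0.4,0.03,0,0],[130,0.02,-0.04,0.8,0.03,0,0],[130,0.02,-0.04,1.15,0.03,0,0],[130,0.02,-0.04,1.15,0.03,0,0],[255,0.02,-0.04,1.15,0.03,0,0],[255,0.02,-0.04,1.15,0.03,0,0],[255,0.02,-0.04,1.15,0.03,0,0],[255,0.02,-0.04,1.15,0.03,0,0],[255,0.02,-0.04,1.15,0.03,0,0]],
  ],
  grip_force=25,
)

```text
time: 13.65
ee_pos: [0.4591, -0.1025, 0.029]
eef_rot: [0.774, -0.608, 0.108, -0.138]
ft_force: [-3.0, 3.4, 5.2]
width: 0.0118
```

```bash
python3 - <<'E'
from flap import *
st()
for th in (.05,.15,.25,.35,.45,.55,.62,.68): print(th,plan(*pose(th,.35)))
s=r.camera("scene");crop(s,230,130,100,100,6,"s8.png")
E
```

```text
t 13.65 p [ 0.459 -0.103  0.029] q [ 0.774 -0.608  0.108 -0.138] F [-2.973  3.406  5.246] M [0.605 0.724 0.185] w 0.011819663418039864 
j [-0.267  0.018  0.52   2.344 -0.37   0.497 -0.778]
0.05 [-0.002 -0.028 -0.228 -0.603  0.012  0.014]
0.15 [-0.002 -0.223 -0.793 -1.749  0.012  0.015]
0.25 [-0.002 -0.474 -1.336 -2.895  0.011  0.016]
0.35 [-0.002 -0.778 -1.851 -4.041  0.01   0.016]
0.45 [-0.003 -1.132 -2.333 -5.186  0.009  0.017]
0.55 [-0.003 -1.532 -2.777 -6.332  0.008  0.017]
0.62 [-0.003 -1.837 -3.063 -7.134  0.008  0.018]
0.68 [-0.002 -2.114 -3.291 -7.822  0.007  0.018]
```

View pics/s8.png

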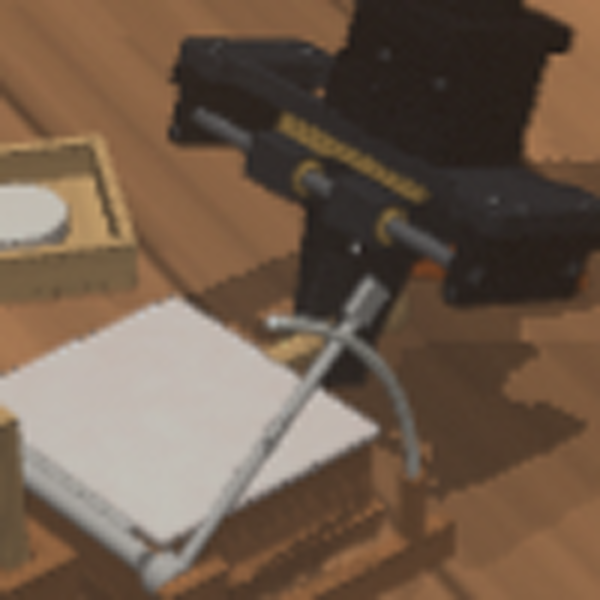

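Gripped, with the width reading 11.8 mm. Raising along the hinge arc to 0.35 first.

carry_out(
  commands=[
    [[255,0,-0.03,-0.23,-0.6,0,0],[255,0,-0.12,-0.51,-1.18,0,0],[255,0,-0.22,-0.79,-1.75,0,0],[255,0,-0.34,-1.07,-2.32,0,0],[255,0,-0.47,-1.34,-2.9,0,0],[255,0,-0.62,-1.6,-3.47,0,0],[255,0,-0.78,-1.85,-4.04,0,0],[255,0,-0.78,-1.85,-4.04,0,0]],
  ],
)

```text
time: 14.7
ee_pos: [0.4618, -0.1019, 0.079]
eef_rot: [0.787, -0.617, -0.0, -0.0]
ft_force: [0.5, 2.0, -0.6]
width: 0.0121
```

```bash
python3 - <<'E'
from flap import *
st()
for th in (.35,.4,.45,.5,.55,.6,.65): print(th,plan(*pose(th,.35)))
s=r.camera("scene");crop(s,200,110,130,120,6,"s9.png")
t=r.camera("top");crop(t,260,130,110,140,4,"t9.png")
E
```

```text
t 14.7 p [ 0.462 -0.102  0.079] q [ 0.787 -0.617 -0.    -0.   ] F [ 0.456  2.05  -0.602] M [ 0.388 -0.188 -0.126] w 0.012083932393568612 
j [-0.34   0.14   0.495  2.04  -0.08   0.98  -1.136]
0.35 [-0.002  0.019 -0.004  0.001  0.004  0.022]
0.4 [-0.002 -0.056 -0.294 -0.572  0.003  0.022]
0.45 [-0.002 -0.146 -0.579 -1.145  0.002  0.022]
0.5 [-0.001 -0.25  -0.859 -1.718  0.002  0.022]
0.55 [-0.001 -0.368 -1.134 -2.29   0.001  0.022]
0.6 [-0.001 -0.499 -1.403 -2.863  0.001  0.022]
0.65 [-0.001 -0.644 -1.664 -3.436  0.     0.022]
```

View pics/s9.png

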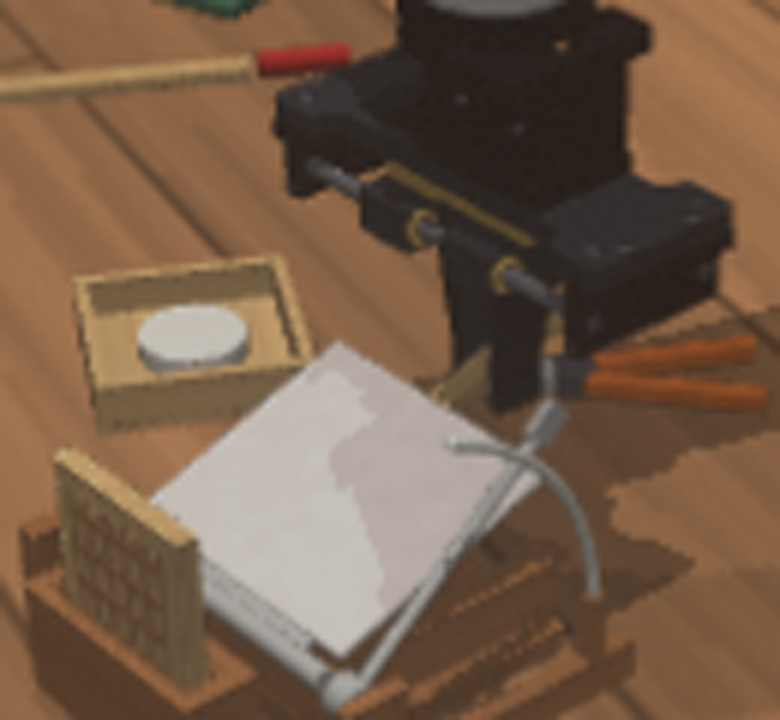

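View pics/t9.png

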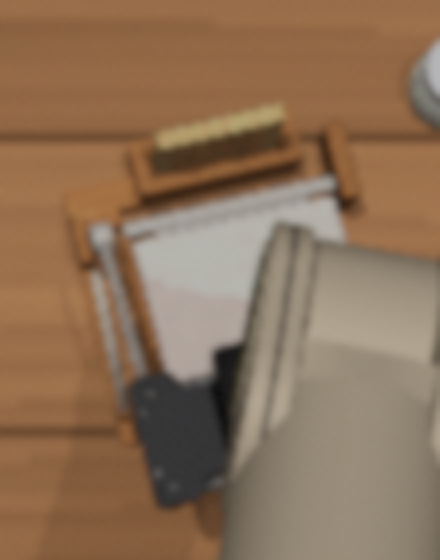

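carry_out(
  commands=[
    [[255,0,-0.06,-0.29,-0.57,0,0],[255,0,-0.15,-0.58,-1.14,0,0],[255,0,-0.25,-0.86,-1.72,0,0],[255,0,-0.37,-1.13,-2.29,0,0],[255,0,-0.5,-1.4,-2.86,0,0],[255,0,-0.64,-1.66,-3.44,0,0],[255,0,-0.64,-1.66,-3.44,0,0],[255,0,-0.64,-1.66,-3.44,0,0]],
  ],
)

```text
time: 15.8
ee_pos: [0.4775, -0.0981, 0.1198]
eef_rot: [0.778, -0.611, -0.091, 0.116]
ft_force: [5.3, 0.1, -4.0]
width: 0.0117
```

```bash
python3 - <<'E'
from flap import *
st()
s=r.camera("scene");cv2.imwrite("pics/scene10.png",s);crop(s,200,110,130,120,6,"s10.png")
crop(s,240,160,65,70,11,"s10b.png")
t=r.camera("top");cv2.imwrite("pics/top10.png",t);crop(t,260,130,110,140,4,"t10.png")
E
```

```text
t 15.8 p [ 0.477 -0.098  0.12 ] q [ 0.778 -0.611 -0.091  0.116] F [ 5.289  0.121 -3.979] M [ 0.326 -1.628 -0.171] w 0.01166019960451288 
j [-0.355  0.354  0.491  1.743 -0.06   1.362 -1.179]
```

View pics/s10.png

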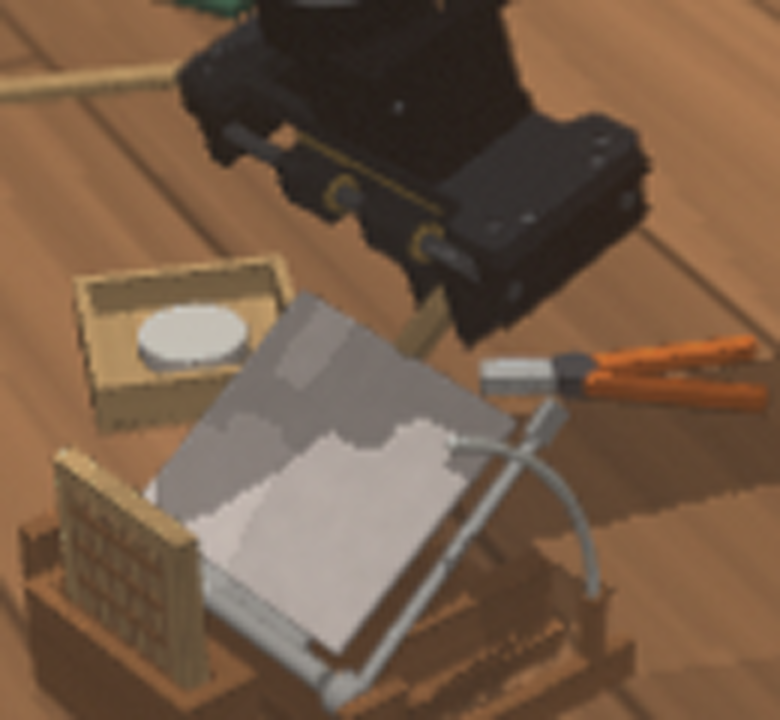

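View pics/s10b.png

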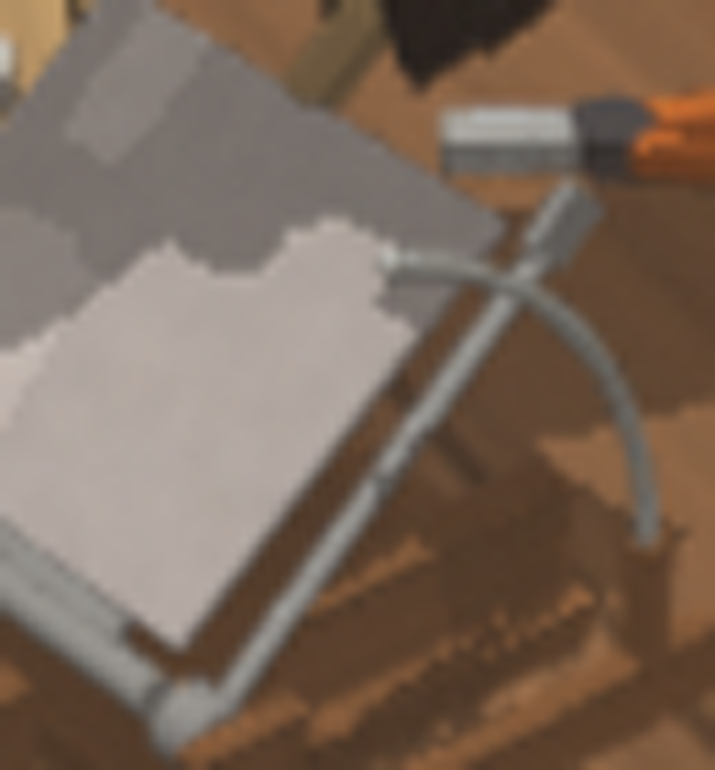

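View pics/t10.png

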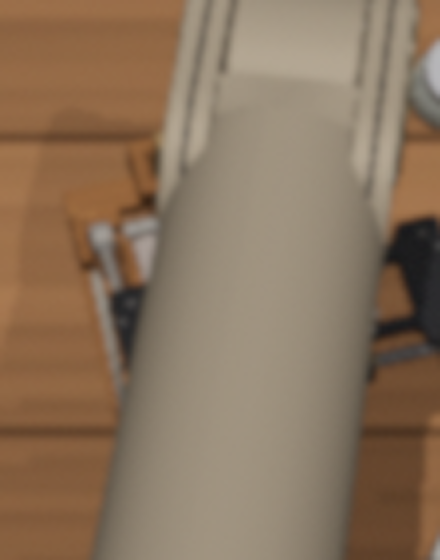

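```bash
cat > ang.py <<'E'
from joint import *
v=so.x
def P(y,rr,th,off=0): return proj(S,world(v[:3],(-.037-rr*np.cos(th)+off*np.sin(th),y,.045+rr*np.sin(th)+off*np.cos(th))))[0]+v[9:11]
def c(p): return (p-[240,160]+.5)*11-.5
if __name__=="__main__":
  for th in (.55,.6,.65,.7,.75,.8):
    a,b=P(.083,.03,th),P(.083,.115,th); e,f_=P(.065,.03,th,.003),P(.065,.122,th,.003)
    sl=lambda a,b: np.degrees(np.arctan2(-(b-a)[1],(b-a)[0]))
    print(th,"ptr",sl(a,b),c(b),c(P(.083,.13,th)),"flap",sl(e,f_),c(f_),c(P(-.065,.122,th,.003)),"hub",c(P(.083,0,th)))
E
python3 ang.py
```

```text
0.55 ptr 49.723828971920454 [569.81447867 309.61781072] [616.19821219 254.88130525] flap 49.6036598812408 [527.2254892  240.50835922] [135.49424093   1.35415947] hub [207.89203732 736.75029213]
0.6 ptr 51.505246593607836 [558.68030087 295.65025724] [603.84262424 238.86949245] flap 51.41719177355434 [514.87579198 226.08352105] [122.46491031 -12.98246489] hub [207.89203732 736.75029213]
0.65 ptr 53.280094939051935 [546.58462749 282.66445027] [590.39174395 223.94564535] flap 53.22422381611059 [501.51835849 212.70343907] [108.48589861 -26.34701674] hub [207.89203732 736.75029213]
0.7 ptr 55.05386405115055 [533.54528999 270.70420658] [575.86323526 210.16120073] flap 55.03024669046597 [487.17307267 200.41448849] [ 93.58055171 -38.69516857] hub [207.89203732 736.75029213]
0.75 ptr 56.83203491737376 [519.58294346 259.81184742] [560.27798835 197.56615783] flap 56.84074257226661 [471.8628679  189.26146812] [ 77.77514649 -49.98412259] hub [207.89203732 736.75029213]
0.8 ptr 58.62012584451603 [504.72114571 250.02799426] [543.66023627 186.20883646] flap 58.661229436724305 [455.61381464 179.28737579] [ 61.09894993 -60.17281473] hub [207.89203732 736.75029213]
```

```bash
cat > lines.py <<'E'
from h import *
import sys
def run(fn):
    s=cv2.imread(fn).astype(float)
    sat=s[:,:,2]-s[:,:,0]   # R-B: brown high, gray low
    F=[];Pn=[]
    for y in range(191,222):
        xp=240+(207-(y-160)*11+500)/11/1.0
        # approximate pointer centre from slope line
        x0=(240+ (240+ (690-((y-160+.5)*11))*270/390)/11)-.5
        xs=np.arange(int(x0)-9,int(x0)+10); row=sat[y,xs]
        i0=int(round(x0))-xs[0]
        w=np.clip(28-row,0,None)
        # pointer: contiguous low-sat near centre
        sub=[k for k in range(i0-2,i0+3)]; k0=min(sub,key=lambda k:row[k])
        l=k0
        while l>0 and row[l-1]<28 and k0-l<3: l-=1
        rr=k0
        while rr<len(row)-1 and row[rr+1]<28 and rr-k0<3: rr+=1
        ks=np.arange(max(l-1,0),min(rr+2,len(row))); bg=max(row[ks[0]],row[ks[-1]],30)
        ww=np.clip(bg-row[ks],0,None); Pn.append((y,xs[0]+(ks*ww).sum()/ww.sum(),rr-l+1))
        # flap edge: last crossing to left
        m=l-2
        th=22
        while m>0 and row[m]>th: m-=1
        if m>0: F.append((y,xs[0]+m+(th-row[m])/(row[m+1]-row[m])))
    out=[]
    for nm,A in(("ptr",np.array(Pn)[:,:2]),("flap",np.array(F))):
        y,x=A[:,0],A[:,1]; k=np.ones(len(y),bool)
        for _ in range(4):
            p=np.polyfit(y[k],x[k],1); e=x-np.polyval(p,y); k=abs(e)<max(.35,2*np.std(e[k])) if _<3 else k
        print(nm,"n",k.sum(),len(k),"slope deg",np.degrees(np.arctan2(1,-p[0])),"rms",np.std(e[k]),"x at y=205",np.polyval(p,205))
if __name__=="__main__": run(sys.argv[1])
E
python3 lines.py pics/scene10.png; python3 lines.py pics/scene0.png
```

```text
ptr n 31 31 slope deg 54.725295198828526 rms 0.1347844970435358 x at y=205 272.764018714767
flap n 28 29 slope deg 52.38263078872955 rms 0.15622510339444132 x at y=205 266.71286341508824
ptr n 30 31 slope deg 53.850791178352445 rms 0.4745573521379718 x at y=205 272.51031666938053lines.py:26: RuntimeWarning: divide by zero encountered in scalar divide
  if m>0: F.append((y,xs[0]+m+(th-row[m])/(row[m+1]-row[m])))
Traceback (most recent call last):
  File "lines.py", line 33, in <module>
    if __name__=="__main__": run(sys.argv[1])
                             ~~~^^^^^^^^^^^^^
  File "lines.py", line 31, in run
    p=np.polyfit(y[k],x[k],1); e=x-np.polyval(p,y); k=abs(e)<max(.35,2*np.std(e[k])) if _<3 else k
TypeError: expected non-empty vector for x
```

```bash
python3 - <<'E'
from flap import *
for th in (.65,.68,.715): print(th,plan(*pose(th,.35)))
E
```

```text
0.65 [-0.003  0.013 -0.021 -0.054  0.001  0.016]
0.68 [-0.003 -0.031 -0.195 -0.398  0.001  0.016]
0.715 [-0.003 -0.09  -0.396 -0.799  0.     0.016]
```

carry_out(
  commands=[
    [[255,0,-0.03,-0.2,-0.4,0,0],[255,0,-0.09,-0.4,-0.8,0,0],[255,0,-0.09,-0.4,-0.8,0,0],[255,0,-0.09,-0.4,-0.8,0,0]],
  ],
)

```text
time: 16.4
ee_pos: [0.4829, -0.0969, 0.1286]
eef_rot: [0.774, -0.608, -0.112, 0.142]
ft_force: [5.7, 1.1, -5.0]
width: 0.0119
```

```bash
python3 - <<'E'
from flap import *
st()
s=r.camera("scene");cv2.imwrite("pics/scene11.png",s);crop(s,240,160,65,70,11,"s11.png")
import lines; lines.run("pics/scene11.png")
print(plan(*pose(.715,.35)))
E
```

```text
t 16.4 p [ 0.483 -0.097  0.129] q [ 0.774 -0.608 -0.112  0.142] F [ 5.661  1.07  -5.021] M [ 0.419 -1.969 -0.123] w 0.011864271428885288 
j [-0.353  0.41   0.489  1.671 -0.06   1.446 -1.18 ]
ptr n 31 31 slope deg 54.6540282862803 rms 0.13993689812375043 x at y=205 272.7479141820046
flap n 29 29 slope deg 55.15219402615673 rms 0.1459613257785005 x at y=205 265.48261430792127
[-0.005  0.016 -0.004 -0.029  0.     0.016]
```

View pics/s11.png

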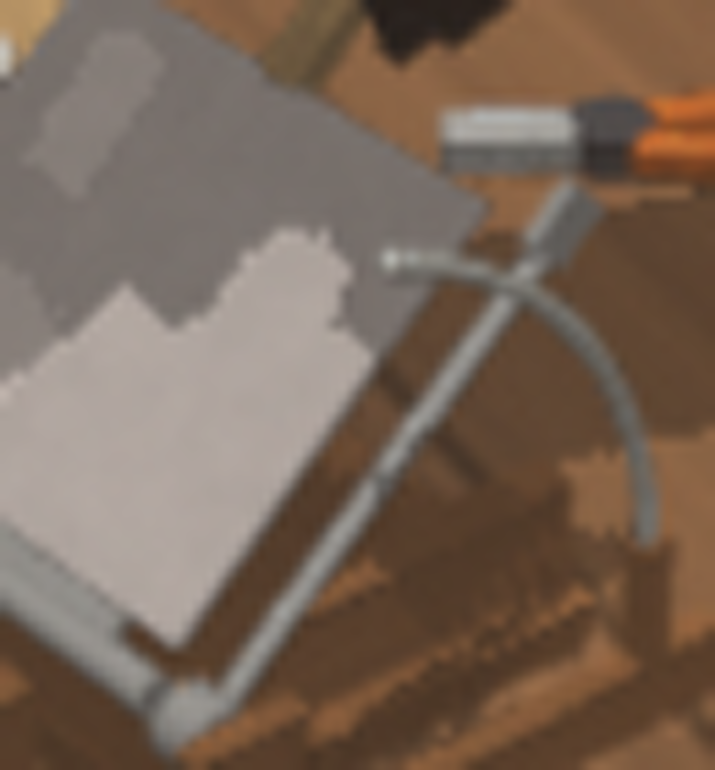

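```bash
python3 - <<'E'
import cv2,numpy as np
for fn in("pics/scene10.png","pics/scene11.png"):
  s=cv2.imread(fn)[155:232,235:310]; 
  for nm,g in(("gray",cv2.cvtColor(s,cv2.COLOR_BGR2GRAY)),("B",s[:,:,0].copy())):
    L=cv2.createLineSegmentDetector().detect(cv2.resize(g,None,fx=2,fy=2,interpolation=cv2.INTER_CUBIC))[0][:,0]
    for a in L:
        d=a[2:]-a[:2]; l=np.hypot(*d)/2; an=np.degrees(np.arctan2(-d[1],d[0]))%180
        if l>18 and 45<an<65: print(fn,nm,(a/2).round(1),"len",l.round(1),"ang",an.round(2))
E
```

```text
pics/scene10.png gray [21.2 63.3 46.3 30.6] len 41.2 ang 52.53
pics/scene10.png gray [49.6 31.5 24.7 66.7] len 43.2 ang 54.78
pics/scene10.png gray [25.3 69.7 37.9 52.1] len 21.7 ang 54.47
pics/scene10.png gray [37.9 51.8 52.1 31.9] len 24.4 ang 54.49
pics/scene10.png B [21.3 63.4 46.5 30.7] len 41.2 ang 52.45
pics/scene10.png B [49.5 31.5 24.6 66.7] len 43.2 ang 54.77
pics/scene10.png B [25.6 69.7 51.6 32.8] len 45.1 ang 54.83
pics/scene11.png gray [21.1 63.1 44.1 30.3] len 40.0 ang 54.96
pics/scene11.png gray [49.6 31.5 24.7 66.7] len 43.2 ang 54.76
pics/scene11.png gray [27.6 66.6 47.9 37.7] len 35.3 ang 54.92
pics/scene11.png B [21.1 63.3 44.2 30.4] len 40.2 ang 54.86
pics/scene11.png B [49.5 31.5 24.6 66.7] len 43.2 ang 54.76
pics/scene11.png B [25.6 69.7 51.6 32.8] len 45.1 ang 54.8
```

OpenCV's line detector gives 54.9° for the flap edge and 54.8° for the pointer, which is within about 0.005 rad. I'll hold for a moment and re-check everything before handing in.

carry_out(
  commands=[
    [[255,0,0,0,0,0,0],[255,0,0,0,0,0,0],[255,0,0,0,0,0,0],[255,0,0,0,0,0,0],[255,0,0,0,0,0,0],[255,0,0,0,0,0,0]],
  ],
)

```text
time: 17.2
ee_pos: [0.4829, -0.0968, 0.1286]
eef_rot: [0.774, -0.608, -0.111, 0.142]
ft_force: [3.9, 1.6, -5.0]
width: 0.0117
```

```bash
python3 - <<'E'
from flap import *
st()
s=r.camera("scene");cv2.imwrite("pics/scene12.png",s)
g=cv2.cvtColor(s[155:232,235:310],cv2.COLOR_BGR2GRAY)
for a in cv2.createLineSegmentDetector().detect(cv2.resize(g,None,fx=2,fy=2,interpolation=cv2.INTER_CUBIC))[0][:,0]:
    d=a[2:]-a[:2]; l=np.hypot(*d)/2; an=np.degrees(np.arctan2(-d[1],d[0]))%180
    if l>18 and 45<an<65: print((a/2).round(1),l.round(1),an.round(2))
E
```

```text
t 17.2 p [ 0.483 -0.097  0.129] q [ 0.774 -0.608 -0.111  0.142] F [ 3.9    1.56  -4.957] M [ 0.366 -1.62  -0.08 ] w 0.011731005647063635 
j [-0.353  0.41   0.489  1.671 -0.06   1.446 -1.18 ]
[21.1 63.1 44.1 30.3] 40.0 54.95
[49.6 31.5 24.7 66.7] 43.2 54.77
[25.6 69.5 43.5 43.9] 31.2 54.99
```

View pics/scene12.png

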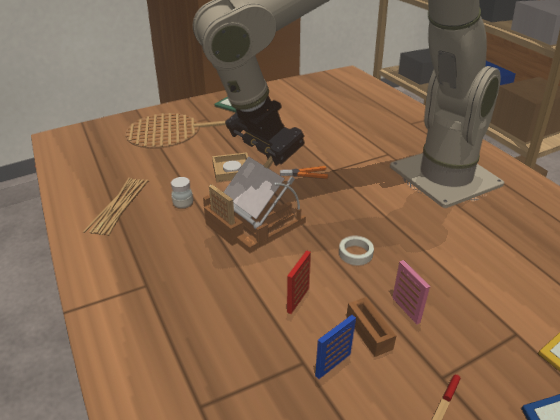

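The view shows the panel in the pocket at (221,205), the flap held at (255,190) level with the pointer at (280,200), and every bystander where it started. Handing in.

```bash
python3 -c "
from bench import r
print(r.close_job())"
```

```text
the job is handed in; nothing more can be done
None
```

The weaving is fully home in the photo stand's pocket. The flap is held at the pointer's angle, and I handed the job in at about 17 s of the 72 s allowed.

- **Panel:** I lifted it from the rack and lowered it in the grip until it met the floor of the pocket. Contact came at the expected height (TCP 79.6 mm) with about 11 N, and only then did I release it. It is still standing upright in the last picture.
- **Flap:** I gripped it by the tongue (jaws reading about 11.7 mm) and raised it along the hinge arc to about 0.69–0.70 rad. The gripper is still holding it there.
- **Alignment check:** After a hold of about 0.75 s, the line detector put the flap edge at 54.95° in the picture. The pointer's two edges read 54.77° and 54.99°. That agrees to within about 0.005 rad.
- **Checks that disagreed:** My simpler row-by-row line fit put the flap about 0.014 rad above the pointer. The gripper's own position implied 0.715 rad. I went with the line detector and made no further change.
- **Surroundings:** The pointer's image line did not shift between the pictures I measured while raising the flap. The bystanders and decoys look unmoved. The highest force in the readings I took was about 12 N at the wrist.

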